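# Check a resin test bar in the light tester

## Robot

A 7-joint arm with a two-finger parallel gripper is mounted at the origin on the work surface. World frame = base frame: x ahead of the robot, y to its left, z up, the work surface at z = 0. Lengths are in m, angles in rad, forces in N, time in s.
With the tool pointing down it reaches from about 0.35 to 0.9 m from the base axis. Payload 8.1 kg.
Tool frame: the origin (TCP) lies at the very end of the fingers, on their centre line; the grasp point (between the pads) lies 19 mm behind it; z points along the fingers, y is the line along which they close (so a half turn about z gives the same grasp; the last joint's range is limited). The gripper opens to 85 mm and grips with 20 to 120 N. Pads are 22 mm wide; open, the fingers measure 114 mm over their backs; the gripper's body (76 mm by 85 mm) begins 54 mm behind the grasp point. The pads swing forward as they close: fully open they stand 13 mm farther back than shut.
Start: joints at [-1.246, 0.434, 0.025, 1.573, -0.012, 1.134, -0.075], TCP at [0.259, 0.569, 0.231] pointing down, gripper open.
Joint ranges: [-2.62, 2.62], [-0.44, 2.09], [-1.27, 1.32], [0.08, 2.57], [-1.32, 4.46], [0.12, 2], [-2.74, 2.74]. Speed limits (rad/s): [2.22, 2.22, 3.01, 3.01, 3.14, 3.14, 3.14].

## Interface

Orientations are given as a rotation vector (axis times angle).
In Python, from rig import robot gives the robot as it stands.
- The arm moves only by the tool step_arm, never from a script. Its argument "moves" is one flat list of numbers, 7 for each row, row after row: the shift along the tool's x, y, z in cm, then the turn, a rotation vector about the tool's x, y, z in degrees, then the finger opening in cm, from 0 to 8.54. In form: [x, y, z, rx, ry, rz, jaw, x, y, z, rx, ry, rz, jaw, ...]. A call has 1 to 20 rows; each row shifts and turns the commanded pose from where the row before left it, along the tool's axes as they then stand; what a row does not reach is not made up. A row lasts 1/10 s, in which the tool goes at most 50 mm and 8.59 degrees, less where a joint would pass 70% of its speed; a pose out of reach is approached as far as the arm can. A call with a gripper value outside its range is refused whole. The fingers move at their own pace and stop on an object; "squeeze" is the grip in N (left out, the last holds). Time passes only in rows, so rows that do not move let the fingers close. It gives the time, the measured TCP pose, the force, the opening and the grip force at its end, in the units of the state.
- robot.observe(): the state, without advancing time (a new reading comes with each control period).
- robot.snapshot(name): name is "side" or "top" or "wrist"; returns a dict with "img" (420x560x3 uint8, blue, green, red), "depth" (420x560 float32, m along the optical axis (not along the pixel's ray), 0 where there is no reading), "K" (3x3 intrinsics, pixels), "R" (3x3) and "t" (3): a world point X has camera coordinates R X + t; the wrist camera has in their place "T_tool_cam" (4x4, takes a point from camera to tool coordinates, whose origin is the TCP and whose axes are the flange's). Camera axes: x right, y down, z forward; pixel columns grow to the right and rows downward; lengths in m; the calibration is good to about 2 mm. A picture is of the moment at which its call begins: read the wrist's pose just before it.
- robot.sign_off(): hands the job in; it is judged then, once.
The state is a dict: "time": time; "joint_positions": joint angles; "qvel": joint speeds; "tau": joint torques, N m; "tool_pos": TCP position; "eef_rot": TCP orientation; "force": force on the tool from outside, world axes, zero at the start; "ft_torque": the same for the moment, N m; "grip_width": finger opening in m; "gripper_force": force on a finger pad.
Only numpy, scipy, OpenCV 4.12 (cv2) and the standard library are available. Lean on these libraries where they do the work, as an engineer would, in place of code of your own. Each camera call takes 0.05 s, during which the arm holds its last target. There are 200 camera calls.

## Task

First close the light tester's open metal well by gently setting its loose red cap on it, seated and level, and let go of the cap. Then pick up the amber test bar by its two frosted white faces only, never putting a finger on its clear amber faces, and hold it upright in mid-air in the middle of the gap between the blue lamp and the black sensor, clear faces square to the light, so that the thin beam goes in at the height of the bar's red dots (the middle of its lower half). Finish still holding it there, still and touching nothing of the tester, and leave the other things on the bench where they are.

Things in the scene. Friction and masses are not known exactly. Their poses are not given: they have to be found in the camera images.
- tester: Light tester, fixed; origin on the bench under the middle of its gap, z up. Grey base 10 mm thick, 90 (x) by 210 mm (y). Two posts 56 (x) by 46 mm (y), tops 92 mm above the bench: blue lamp centred at y = -73 mm, black sensor at y = +73 mm; gap 100 mm (92 between the lens discs). The metal well stands at x = -120 mm on a plate 90 mm wide in y.
- light_path (a point): Middle of the light beam (a thin pale yellow line), midway between lamp and sensor, 70 mm above the bench. Same axes as the tester: the beam runs along y.
- well_rim (a point): Centre of the open mouth of the round metal well, level with its rim, 50 mm above the bench. Outside diameter 64 mm, inside diameter 56 mm, 36 mm deep. Same axes as the tester.
- cap_knob (a point): The well's loose cap, about 70 g, standing on the bench. From the underside up: black tapered plug 8 mm high (40 mm across at the bottom, 48 at the top), red disc 72 mm across and 6 mm thick, black round knob 18 mm across and 34 mm tall. Point: half-way up the knob, on its axis, 31 mm above the underside; z up. Seated (plug in the well, disc flat on the rim) it is 23 mm above the rim's centre.
- amber_centre (a point): Square test bar of amber cast resin, 24 x 24 x 90 mm, about 60 g, corners nipped, standing on end. Two opposite faces (its own +y and -y) are frosted matt white, 19 mm wide; the other two (+x and -x) are clear, polished amber-yellow. z is its long axis, up. Point: its centre, 45 mm above its foot. It is the bar to be used.
- amber_window (a point): Point inside the amber bar on its axis, 22.5 mm above its foot and 22.5 mm below its centre, where the light must go through; a small red dot on each frosted face marks the height. Axes as the bar's: +y and -y out of the frosted faces, +x and -x out of the clear faces, z up along the bar.
- green_centre (a point): Square test bar of green cast resin, 24 x 24 x 90 mm, about 60 g, corners nipped, standing on end. Two opposite faces (its own +y and -y) are frosted matt white, 19 mm wide; the other two (+x and -x) are clear, polished green. z is its long axis, up. Point: its centre, 45 mm above its foot. A bystander, not to be disturbed.
- blue_centre (a point): Square test bar of blue cast resin, 24 x 24 x 90 mm, about 60 g, corners nipped, standing on end. Two opposite faces (its own +y and -y) are frosted matt white, 19 mm wide; the other two (+x and -x) are clear, polished blue. z is its long axis, up. Point: its centre, 45 mm above its foot. A bystander, not to be disturbed.
- tag: Bystander: beige clay tag lying flat, an elongated hexagon 92 x 42 mm, 9 mm thick, long side along its x. Origin at the centre of its underside.
- tape: Bystander: roll of masking tape lying flat, 90 mm across, 24 mm high. Origin at the centre of its underside.
- brush: Bystander: brush with a dark wooden handle, lying on the bench along its x, 200 mm long, up to 42 mm wide, 20 mm high, handle to -x. Origin mid-length on its underside.
- tub: Bystander: empty clear plastic tub, 100 x 100 x 45 mm. Origin at the centre of its underside.
- pigment: Bystander: white pigment bottle with a yellow cap, 44 mm across, 85 mm tall. Origin at the centre of its underside.

How it is judged:
On the way, in this order (a step that is already met when the one before it is completed fails the run):
1. the cap is seated level on the light well and let go (horizontal distance between cap_knob and well_rim below 0.007 m and z of cap_knob in the frame of well_rim between 0.02 and 0.026 m and angle between cap_knob's own z axis and vertical below 0.06 rad and contact force between the fingers and cap below 0.05 N and linear speed of cap below 0.02 m/s), for 0.3 s.
2. the amber bar is gripped by its frosted faces and lifted off the bench (contact force between the fingers and amber_c0 above 1 N and height (world z) of amber_centre above 0.06 m), for 0.2 s.
At the end, for the whole second after the job is handed in: Cap let go on the well: within 7 mm of its axis, 3 mm of seated height, 0.06 rad of level. Amber bar held still by its frosted faces, not touching the tester, upright within 0.13 rad, square to the beam within 0.17 rad, window within 8 mm across, 10 mm in height, 18 mm along the beam of its middle (horizontal distance between cap_knob and well_rim below 0.007 m and z of cap_knob in the frame of well_rim between 0.02 and 0.026 m and angle between cap_knob's own z axis and vertical below 0.06 rad and contact force between the fingers and cap below 0.05 N and x of amber_window in the frame of light_path between -0.008 and 0.008 m and y of amber_window in the frame of light_path between -0.018 and 0.018 m and z of amber_window in the frame of light_path between -0.01 and 0.01 m and angle between the x axis of amber_window and the y axis of light_path, either way round below 0.17 rad and angle between amber_window's own z axis and vertical below 0.13 rad and contact force between the fingers and amber_c0 above 1 N and contact force between amber and tester below 0.05 N and linear speed of amber below 0.03 m/s); the arm keeps its last pose, push and grip.
It fails at once if a finger pressed on a clear face of the amber bar (contact force between the fingers and amber_c1 above 1 N).
It fails at once if the cap was dropped or thrown (contact force between the fingers and cap below 0.05 N and linear speed of cap above 0.5 m/s).
It fails at once if the amber bar was knocked over (angle between amber_centre's own z axis and vertical above 0.9 rad).
It fails at once if a bystander was disturbed (moved more than 15 mm) (distance of any of green_centre, blue_centre, tag, tape, brush, tub, pigment from where it was at the start of the episode above 0.015 m).
It also fails if it takes over 62 s, if anything falls off the work surface, if the arm or the gripper's body presses on something with over 40 N, if the wrist force passes 120 N, or if a joint passes its speed limit or range.

## Working session

There is one attempt and no reset: what is moved stays moved. The work goes in short steps, Python scripts to look and compute and a tool call to move; the robot and the scene stay as the last step left them, time stands still between calls to the robot, and variables do not carry over. Pictures are saved under pics/ and viewed, at most 10 in all, crops included, and the job is handed in when it is done.

Besides the shell and the picture viewer there is one more tool, called after "Emit:" as name(argument=value, ...) on one line, values as JSON. step_arm: Moves the arm, as the interface text tells. Its arguments: {"type":"object","properties":{"moves":{"type":"array","items":{"type":"number"}},"squeeze":{"type":"number"}},"required":["moves"]}

```bash
mkdir -p pics; ls; python3 - <<'E'
from rig import robot
import cv2,numpy as np
o=robot.observe();print({k:np.round(v,3) for k,v in o.items()})
for n in("top","side"):
    s=robot.snapshot(n);cv2.imwrite(f"pics/{n}0.png",s["img"]);np.savez(f"{n}0.npz",**s)
    print(n,s["K"],s["R"],s["t"])
E
```

```text
pics
{'time': np.float64(0.0), 'joint_positions': array([-1.246,  0.435,  0.025,  1.574, -0.012,  1.134, -0.075]), 'qvel': array([-0.001, -0.001,  0.   , -0.   , -0.002,  0.001, -0.   ]), 'tau': array([-0.0000e+00, -6.7047e+01,  1.0250e+00, -3.1621e+01,  1.6000e-02,
        1.2000e-02, -0.0000e+00]), 'tool_pos': array([0.259, 0.568, 0.231]), 'eef_rot': array([-6.67e-01, -3.07e+00,  3.00e-03]), 'force': array([-0.789, -0.145, -0.394]), 'ft_torque': array([-0.011, -0.023, -0.025]), 'gripper_force': np.float64(0.0), 'grip_width': np.float64(0.085)}
top [[494.84940448   0.         277.65349725]
 [  0.         494.84940448 218.36862538]
 [  0.           0.           1.        ]] [[-0.00680025 -0.99987574  0.01422211]
 [-0.99553883  0.00543092 -0.09419629]
 [ 0.09410735 -0.01479922 -0.99545205]] [-0.03311011  0.58301295  1.30303578]
side [[510.91956897   0.         285.49965585]
 [  0.         510.91956897 205.72953983]
 [  0.           0.           1.        ]] [[-0.99725103 -0.07247775  0.0154067 ]
 [-0.06511961  0.75806572 -0.64891895]
 [ 0.0353529  -0.64813836 -0.76070154]] [0.61139034 0.11011919 1.35001608]
```

View pics/top0.png

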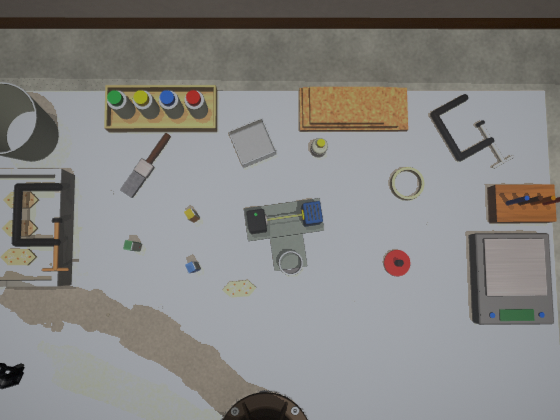

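View pics/side0.png

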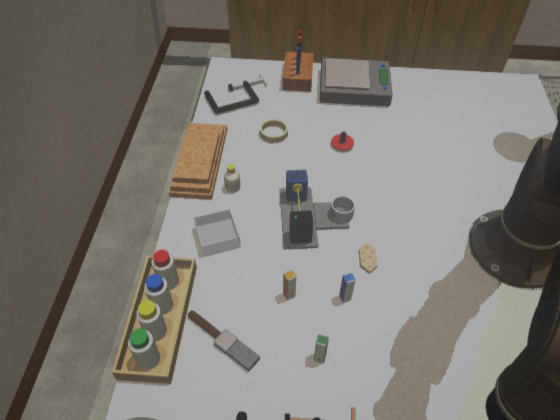

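The top view shows the cap at (397,263), well at (290,262), lamp at (313,212), sensor at (257,221), amber bar at (191,213), green at (131,245), blue at (192,266). In the side view, amber is at (290,285) and the cap at (343,142). Next I measure them with depth.

```bash
cat > h.py <<'E'
import numpy as np,cv2
from scipy.spatial.transform import Rotation as Ro
def cloud(s,R=None,t=None):
    K=s["K"];d=s["depth"];v,u=np.mgrid[:d.shape[0],:d.shape[1]]
    c=np.stack([(u-K[0,2])/K[0,0]*d,(v-K[1,2])/K[1,1]*d,d],-1)
    R=s["R"] if R is None else R; t=s["t"] if t is None else t
    return (c-t)@R          # R^T (c-t)
def rect(P): # min area rect of xy points, mm
    (x,y),(w,h),a=cv2.minAreaRect((P[:,:2]*1000).astype(np.float32));return np.round([x,y,w,h,a],1)
E
python3 - <<'E'
from h import *
for n in("top","side"):
    s=np.load(n+"0.npz");P=cloud(s);ok=s["depth"]>0
    win={"top":dict(tester=(285,215,50,35),well=(290,262,20,20),cap=(397,263,20,20),amber=(191,213,12,13),green=(131,245,13,12),blue=(192,266,12,13)),
     "side":dict(tester=(300,210,30,45),well=(343,209,16,16),cap=(343,140,18,16),amber=(290,285,14,22),green=(321,349,14,22),blue=(347,288,14,22))}[n]
    hs=dict(tester=(.086,.099),well=(.043,.056),cap=(.006,.022),amber=(.083,.098),green=(.083,.098),blue=(.083,.098))
    for k,(u,v,a,b) in win.items():
        q=P[v-b:v+b,u-a:u+a][ok[v-b:v+b,u-a:u+a]];lo,hi=hs[k]
        m=q[(q[:,2]>lo)&(q[:,2]<hi)]
        print(n,k,len(m),"zmax",q[:,2].max().round(3),end=" ")
        if len(m)<5: print();continue
        if k=="tester":
            p=m[:,:2];mid=p.mean(0);ax=np.linalg.svd(p-mid,full_matrices=False)[2][0]
            for sgn in(-1,1):
                z=m[((p-mid)@ax)*sgn>0];print(rect(z),end=" ")
            print()
        else: print(rect(m),m.mean(0).round(4))
        if k=="cap": kk=q[q[:,2]>.03];print("knob",len(kk),kk.mean(0).round(4))
E
```

```text
top tester 742 zmax 0.099 [ 592.  -123.    56.2   48.6    7.9] [572.8  18.6  56.   47.8   8. ] 
top well 108 zmax 0.056 [464.3 -69.4  60.7  60.3  89.6] [ 0.4646 -0.07    0.049 ]
top cap 513 zmax 0.052 [ 460.7 -355.    98.5  101.7    6.6] [ 0.4619 -0.3571  0.013 ]
knob 43 [ 0.4621 -0.3565  0.0447]
top amber 86 zmax 0.095 [590.3 191.3  23.8  23.2  34.1] [0.5906 0.1916 0.0893]
top green 93 zmax 0.098 [511.4 346.8  25.9  23.9  78.4] [0.5112 0.346  0.0893]
top blue 91 zmax 0.094 [454.7 187.9  24.1  24.7  25.8] [0.4545 0.1877 0.0894]
side tester 606 zmax 0.099 [ 593.4 -121.4   56.6   49.8    4.7] [574.   20.7  55.1  49.6   8.8] 
side well 150 zmax 0.055 [465.1 -67.3  66.4  61.3  50.8] [ 0.4655 -0.0672  0.0489]
side cap 278 zmax 0.052 [ 458.9 -379.4  122.2  106.1   88.9] [ 0.4621 -0.3549  0.0138]
knob 44 [ 0.4639 -0.3549  0.0421]
side amber 110 zmax 0.094 [591.4 192.2  25.2  25.6  36.8] [0.5917 0.1934 0.09  ]
side green 135 zmax 0.098 [512.2 346.6  26.6  23.7  78. ] [0.5124 0.3479 0.0905]
side blue 111 zmax 0.096 [454.6 187.7  25.9  27.8  23.7] [0.4551 0.1893 0.0902]
```

```bash
cat >> h.py <<'E'
def plan(o,xyz,a=None,flip=True):
    R=Ro.from_rotvec(o["eef_rot"]).as_matrix();p=np.array(o["tool_pos"])
    if a is None: a=np.degrees(np.arctan2(R[1,1],R[0,1]))
    best=None
    for aa in ((a,a+180) if flip else (a,)):
        y=np.array([np.cos(np.radians(aa)),np.sin(np.radians(aa)),0]);z=np.array([0,0,-1.]);x=np.cross(y,z)
        D=np.stack([x,y,z],1);r=Ro.from_matrix(R.T@D).as_rotvec(degrees=True)
        if best is None or np.linalg.norm(r)<np.linalg.norm(best[0]): best=(r,D,aa)
    r,D,aa=best;d=(np.array(xyz)-p)*100
    print("yaw_y now",np.degrees(np.arctan2(R[1,1],R[0,1])).round(1),"to",round(aa,1),"turn",r.round(1),"shift(before turn)",(R.T@d).round(2),"shift(after turn)",(D.T@d).round(2))
E
python3 - <<'E'
from h import *
from rig import robot
o=robot.observe();plan(o,[.45,0,.231]);plan(o,[.463,-.356,.15])
s=np.load("side0.npz");i=s["img"]
print(robot.snapshot("wrist")["T_tool_cam"].round(3))
cv2.imwrite("pics/c.png",cv2.resize(np.hstack([i[262:312,262:312],np.load("top0.npz")["img"][190:240,166:216]]),(800,400),interpolation=cv2.INTER_CUBIC))
E
```

```text
yaw_y now 65.5 to 65.5 turn [-0.1  0.   0. ] shift(before turn) [-4.094e+01 -4.378e+01  3.000e-02] shift(after turn) [-4.094e+01 -4.378e+01 -4.000e-02]
yaw_y now 65.5 to 65.5 turn [-0.1  0.   0. ] shift(before turn) [-56.9  -75.62   8.17] shift(after turn) [-56.9  -75.63   8.06]
[[-0.    -0.959 -0.282  0.072]
 [ 1.     0.    -0.001  0.001]
 [ 0.001 -0.282  0.959 -0.142]
 [ 0.     0.     0.     1.   ]]
```

View pics/c.png

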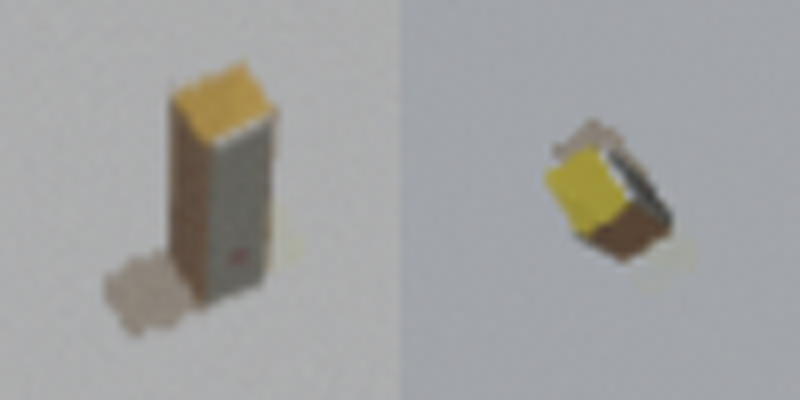

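The crop shows that the frosted face with the red dot faces −x/+y, so the frosted axis lies at about −55° in world. I'll turn the tool to about −37° yaw first, which suits the cap, the bar and the final hold.

Emit:
step_arm(moves=[0,0,0,0,0,8.5,8.54,0,0,0,0,0,8.5,8.54,0,0,0,0,0,8.5,8.54,0,0,0,0,0,8.5,8.54,0,0,0,0,0,8.5,8.54,0,0,0,0,0,8.5,8.54,0,0,0,0,0,8.5,8.54,0,0,0,0,0,8.5,8.54,0,0,0,0,0,8.5,8.54,0,0,0,0,0,8.5,8.54,0,0,0,0,0,8.5,8.54,0,0,0,0,0,8.5,8.54,0,0,0,0,0,0,8.54])

```text
time: 1.45
tool_pos: [0.259, 0.5686, 0.2309]
eef_rot: [2.806, 1.41, -0.001]
force: [0.6, -0.8, -0.2]
grip_width: 0.0857
gripper_force: 0.0
```

```bash
python3 - <<'E'
from h import *
from rig import robot
o=robot.observe();plan(o,[.5,0.1,.231]);plan(o,[.453,-.340,.18]);print(o["joint_positions"].round(2))
E
```

```text
yaw_y now -36.6 to -36.6 turn [ 0.  0. -0.] shift(before turn) [-2.322e+01  4.730e+01  3.000e-02] shift(after turn) [-2.322e+01  4.730e+01 -1.000e-02]
yaw_y now -36.6 to -36.6 turn [ 0.  0. -0.] shift(before turn) [-61.33  69.78   5.16] shift(after turn) [-61.33  69.79   5.09]
[-1.52  0.45  0.44  1.6  -0.2   1.14 -1.68]
```

Emit:
step_arm(moves=[-1.8,3.65,0,0,0,0,8.54,-1.8,3.65,0,0,0,0,8.54,-1.8,3.65,0,0,0,0,8.54,-1.8,3.65,0,0,0,0,8.54,-1.8,3.65,0,0,0,0,8.54,-1.8,3.65,0,0,0,0,8.54,-1.8,3.65,0,0,0,0,8.54,-1.8,3.65,0,0,0,0,8.54,-1.8,3.65,0,0,0,0,8.54,-1.8,3.65,0,0,0,0,8.54,-1.8,3.65,0,0,0,0,8.54,-1.8,3.65,0,0,0,0,8.54,-1.8,3.65,0,0,0,0,8.54])

```text
time: 2.75
tool_pos: [0.5019, 0.0968, 0.2314]
eef_rot: [-2.802, -1.421, -0.001]
force: [0.8, 0.4, 1.0]
grip_width: 0.0856
gripper_force: 0.0
```

Emit:
step_arm(moves=[-3.2,1.9,0,0,0,0,8.54,-3.2,1.9,0,0,0,0,8.54,-3.2,1.9,0,0,0,0,8.54,-3.2,1.9,0,0,0,0,8.54,-3.2,1.9,0,0,0,0,8.54,-3.2,1.9,0,0,0,0,8.54,-3.2,1.9,0,0,0,0,8.54,-3.2,1.9,0.8,0,0,0,8.54,-3.2,1.9,1,0,0,0,8.54,-3.2,1.9,1,0,0,0,8.54,-3.2,1.9,1,0,0,0,8.54,-3,1.7,1,0,0,0,8.54,0,0,0,0,0,0,8.54,0,0,0,0,0,0,8.54])

```text
time: 4.15
tool_pos: [0.455, -0.3439, 0.1828]
eef_rot: [-2.804, -1.415, 0.001]
force: [-0.3, 0.5, 0.1]
grip_width: 0.0853
gripper_force: 0.0
```

```bash
cat >> h.py <<'E'
def wrist(robot,name):
    o=robot.observe();s=robot.snapshot("wrist");T=s["T_tool_cam"]
    Rt=Ro.from_rotvec(o["eef_rot"]).as_matrix();Rw=Rt@T[:3,:3];tw=Rt@T[:3,3]+o["tool_pos"]
    P=cloud(s,Rw.T,-Rw.T@tw);cv2.imwrite(f"pics/{name}.png",s["img"]);return o,s,P
E
python3 - <<'E'
from h import *
from rig import robot
o,s,P=wrist(robot,"w1")
i=s["img"].astype(int);red=(i[...,2]>110)&(i[...,1]<70)&(i[...,0]<70)&(s["depth"]>0)
q=P[red];print(len(q),q[:,2].mean(),rect(q[abs(q[:,2]-.014)<.006]))
k=P[(s["depth"]>0)&(P[...,2]>.044)&(P[...,2]<.055)];k=k[np.hypot(*(k[:,:2]-[.463,-.356]).T)<.03];print(len(k),k.mean(0),rect(k))
plan(o,[.463,-.356,.02]);print(o["joint_positions"].round(2))
E
```

```text
2716 0.013992417575525879 [ 463.  -359.6   68.7   68.5    8.6]
274 [ 0.46329449 -0.35889525  0.04770326] [ 462.8 -359.5   17.3   17.1   52.6]
yaw_y now -36.4 to -36.4 turn [-0.1  0.   0. ] shift(before turn) [-0.5   1.38 16.28] shift(after turn) [-0.5   1.36 16.28]
[ 0.04  0.46  0.73  1.81 -0.35  1.01  0.27]
```

View pics/w1.png

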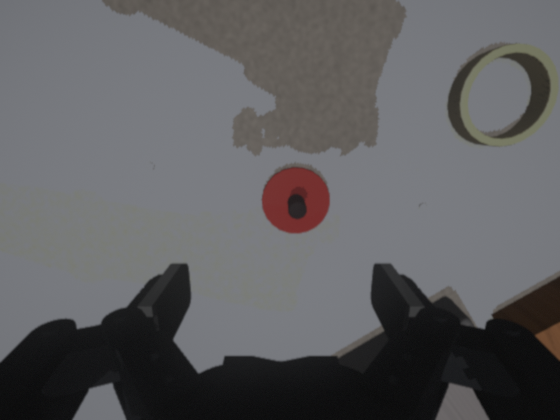

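The wrist view shows the cap from above, with the disc at (296,200) and the knob at (297,207). It measures (0.463, −0.359), disc at 14 mm and knob top at 48 mm, matching the given sizes. Going down to grip it.

Emit:
step_arm(moves=[-0.4,0.8,3,0,0,0,8.54,-0.4,0.8,3,0,0,0,8,0,0,3,0,0,0,7,0,0,2.5,0,0,0,6,0,0,2,0,0,0,5,0,0,1.5,0,0,0,4.5,0,0,1,0,0,0,4.5,0,0,0.3,0,0,0,4.5,0,0,0,0,0,0,4.5,0,0,0,0,0,0,3,0,0,0,0,0,0,2,0,0,0,0,0,0,1,0,0,0,0,0,0,1,0,0,0,0,0,0,1,0,0,0,0,0,0,1], squeeze=30)

```text
time: 5.7
tool_pos: [0.4643, -0.3595, 0.0211]
eef_rot: [2.805, 1.413, 0.001]
force: [-0.8, 0.5, 6.7]
grip_width: 0.017
gripper_force: 29.3
```

Emit:
step_arm(moves=[0,0,-0.5,0,0,0,1,0,0,-1.5,0,0,0,1,0,0,-3,0,0,0,1,0,0,-3,0,0,0,1,0,0,-3,0,0,0,1,0,0,-3,0,0,0,1,1,-0.7,0,0,0,0,1,2,-1.5,0,0,0,0,1,3,-2.2,0,0,0,0,1,3,-2.2,0,0,0,0,1,3,-2.2,0,0,0,0,1,2,-1.5,0,0,0,0,1,0,0,0,0,0,0,1,0,0,0,0,0,0,1])

```text
time: 7.1
tool_pos: [0.4643, -0.1847, 0.1605]
eef_rot: [-2.804, -1.416, -0.0]
force: [0.5, -0.4, -0.8]
grip_width: 0.0172
gripper_force: 29.4
```

```bash
python3 - <<'E'
from h import *
from rig import robot
o,s,P=wrist(robot,"w2");d=s["depth"]>0
print({k:np.round(o[k],3) for k in("tool_pos","grip_width","force","gripper_force")})
r=P[d&(abs(P[...,2]-.05)<.004)];r=r[np.hypot(*(r[:,:2]-[.4645,-.0685]).T)<.045];print("rim",len(r),rect(r),r.mean(0))
i=s["img"].astype(int);red=(i[...,2]>110)&(i[...,1]<70)&(i[...,0]<70)&d
q=P[red];q=q[np.hypot(*(q[:,:2]-o["tool_pos"][:2]).T)<.06];print("disc",len(q),q.mean(0),rect(q))
A=np.c_[q[:,:2],np.ones(len(q))];print("tilt",np.linalg.lstsq(A,q[:,2],rcond=None)[0])
t=P[d&(abs(P[...,2]-.092)<.004)&(P[...,0]>.5)];print(len(t),rect(t) if len(t) else"")
plan(o,[.4645,-.0685,.15]);print(o["joint_positions"].round(2))
E
```

```text
{'tool_pos': array([ 0.464, -0.185,  0.16 ]), 'grip_width': np.float64(0.017), 'force': array([ 0.464, -0.387, -0.842]), 'gripper_force': np.float64(29.399)}
rim 1459 [464.7 -70.1  62.6  63.5  53.3] [ 0.46511213 -0.06810859  0.04944044]
disc 1040 [ 0.45739945 -0.19014987  0.153327  ] [ 462.3 -185.6   62.4   65.2   10.5]
tilt [1.50311188e-04 4.54204133e-04 1.53344610e-01]
6463 [ 593.  -126.    55.6   45.9    7.7]
yaw_y now -36.4 to -36.4 turn [-0. -0. -0.] shift(before turn) [ 9.36 -6.88  1.05] shift(after turn) [ 9.36 -6.88  1.05]
[-0.29  0.37  0.74  2.01 -0.32  0.89 -0.01]
```

View pics/w2.png

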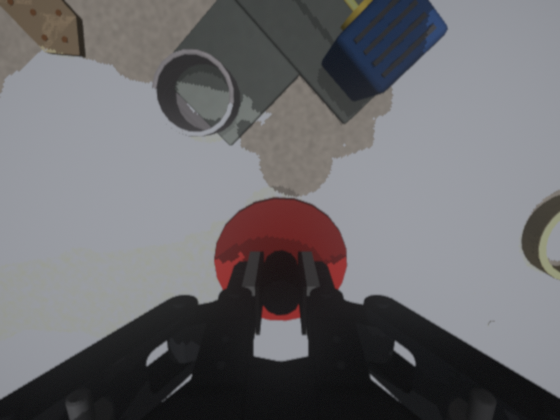

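The wrist view shows the cap held level with its disc at (281,258), and the well mouth at (197,93). Now over to the well.

Emit:
step_arm(moves=[1.4,-1,0,0,0,0,1,2.5,-1.8,0,0,0,0,1,2.5,-1.8,0,0,0,0,1,2,-1.4,0,0,0,0,1,0.96,-0.71,0,0,0,0,1,0,0,1,0,0,0,1,0,0,2,0,0,0,1,0,0,2,0,0,0,1,0,0,1.5,0,0,0,1,0,0,1,0,0,0,1,0,0,0,0,0,0,1,0,0,0,0,0,0,1])

```text
time: 8.35
tool_pos: [0.4662, -0.0713, 0.0854]
eef_rot: [2.806, 1.411, -0.0]
force: [-0.4, 0.4, -0.8]
grip_width: 0.0172
gripper_force: 29.4
```

```bash
python3 - <<'E'
from h import *
from rig import robot
o=robot.observe();plan(o,[.4658,-.0695,.0632]);print(o["force"])
s=robot.snapshot("side");P=cloud(s);i=s["img"].astype(int);m=(i[...,2]>100)&(i[...,1]<60)&(i[...,0]<60)&(s["depth"]>0)
q=P[m];q=q[np.hypot(*(q[:,:2]-[.465,-.07]).T)<.07];print("disc",len(q),rect(q),q.mean(0))
E
```

```text
yaw_y now -36.6 to -36.6 turn [ 0.  0. -0.] shift(before turn) [ 0.12 -0.14  2.22] shift(after turn) [ 0.12 -0.14  2.22]
[-0.39261154  0.41047038 -0.78726361]
disc 79 [473.8 -57.6  35.4  59.3  65.6] [ 0.47789267 -0.05849631  0.07872587]
```

Emit:
step_arm(moves=[0.1,-0.1,0.5,0,0,0,1,0,0,0.5,0,0,0,1,0,0,0.4,0,0,0,1,0,0,0.3,0,0,0,1,0,0,0.2,0,0,0,1,0,0,0.15,0,0,0,1,0,0,0.1,0,0,0,1,0,0,0.1,0,0,0,1,0,0,0,0,0,0,1,0,0,0,0,0,0,1])

```text
time: 9.4
tool_pos: [0.466, -0.0688, 0.0631]
eef_rot: [-2.805, -1.414, -0.001]
force: [-2.1, 1.2, 4.3]
grip_width: 0.0167
gripper_force: 29.9
```

Emit:
step_arm(moves=[0,0,0,0,0,0,3,0,0,0,0,0,0,5,0,0,0,0,0,0,5,0,0,0,0,0,0,5,0,0,0,0,0,0,5,0,0,-0.5,0,0,0,5,0,0,-1,0,0,0,5,0,0,-2,0,0,0,5,0,0,-3,0,0,0,5,0,0,-4,0,0,0,6,0,0,-4,0,0,0,8.54,0,0,-2,0,0,0,8.54,0,0,0,0,0,0,8.54])

```text
time: 10.7
tool_pos: [0.4676, -0.0693, 0.2312]
eef_rot: [2.804, 1.413, 0.009]
force: [0.4, 0.1, -0.8]
grip_width: 0.0856
gripper_force: 0.0
```

```bash
python3 - <<'E'
from h import *
from rig import robot
o,s,P=wrist(robot,"w3");d=s["depth"]>0;i=s["img"].astype(int)
red=(i[...,2]>110)&(i[...,1]<70)&(i[...,0]<70)&d
q=P[red];q=q[np.hypot(*(q[:,:2]-[.465,-.07]).T)<.06];print("disc",len(q),rect(q),q.mean(0),np.linalg.lstsq(np.c_[q[:,:2],np.ones(len(q))],q[:,2],rcond=None)[0])
k=P[d&(abs(P[...,2]-.09)<.005)];k=k[np.hypot(*(k[:,:2]-[.465,-.07]).T)<.025];print("knob",len(k),k.mean(0),rect(k))
for nm,lo in(("post",.092),):
    t=P[d&(abs(P[...,2]-.092)<.003)&(P[...,0]>.53)];
    for a in(t[t[:,1]<-.05],t[t[:,1]>-.05]): print(len(a),rect(a) if len(a)>3 else"")
plan(o,[.530,.190,.24],-55.,False);print(o["joint_positions"].round(2))
E
```

```text
disc 2784 [466.  -69.4  68.7  69.2  53.7] [ 0.46660103 -0.06793579  0.05596945] [ 0.00049915 -0.00125735  0.05565113]
knob 267 [ 0.46593032 -0.0690819   0.08959863] [465.7 -69.5  17.1  17.3  30.4]
2835 [ 593.  -125.6   55.4   45.9    7.4]
3909 [573.6  18.4  55.3  45.3   7.6]
yaw_y now -36.5 to -55.0 turn [ 0.2 -0.3 18.5] shift(before turn) [ 24.55 -10.42  -0.82] shift(after turn) [ 19.98 -17.66  -0.88]
[-0.63  0.21  0.81  1.98 -0.18  1.02 -0.38]
```

View pics/w3.png

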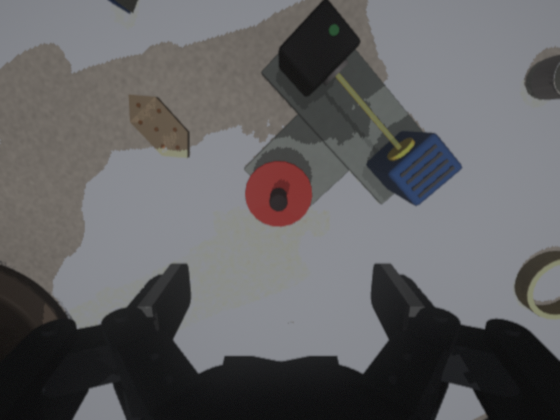

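The cap is seated and level: disc at (278,193), top at 56 mm, centre within 2 mm of the well axis. The beam runs from the sensor at (320,45) to the lamp at (425,170). Now to the amber bar.

Emit:
step_arm(moves=[0,0,0,0.1,-0.1,6.2,8.54,0,0,0,0.1,-0.1,6.2,8.54,0,0,0,0,-0.1,6.1,8.54,1.5,-0.9,0,0,0,0,8.54,3,-1.7,0,0,0,0,8.54,3.6,-2.1,-0.2,0,0,0,8.54,3.6,-2.1,-0.2,0,0,0,8.54,3.6,-2,-0.2,0,0,0,8.54,3.6,-2.1,-0.2,0,0,0,8.54,3,-1.7,0,0,0,0,8.54,2.2,-1.2,0,0,0,0,8.54,1,-0.6,0,0,0,0,8.54,0,0,0,0,0,0,8.54,0,0,0,0,0,0,8.54])

```text
time: 12.15
tool_pos: [0.5886, 0.1917, 0.2343]
eef_rot: [2.997, 0.943, -0.012]
force: [-0.1, -1.3, 0.1]
grip_width: 0.0856
gripper_force: 0.0
```

```bash
python3 - <<'E'
from h import *
from rig import robot
o,s,P=wrist(robot,"w4");d=s["depth"]>0
print(o["tool_pos"].round(4),o["joint_positions"].round(2))
k=P[d&(abs(P[...,2]-.09)<.003)];k=k[np.hypot(*(k[:,:2]-[.591,.192]).T)<.03];r=rect(k);print("top",len(k),k.mean(0),r)
plan(o,[r[0]/1000,r[1]/1000,.15],-55.,False)
E
```

```text
[0.5886 0.1917 0.2343] [-0.9   0.5   0.76  1.62 -0.37  1.18 -1.02]
top 591 [0.59199811 0.19056474 0.08996997] [591.7 190.5  24.4  23.8  31.8]
yaw_y now -55.0 to -55.0 turn [-0.1  0.4 -0. ] shift(before turn) [0.24 0.3  8.43] shift(after turn) [0.18 0.28 8.43]
```

View pics/w4.png

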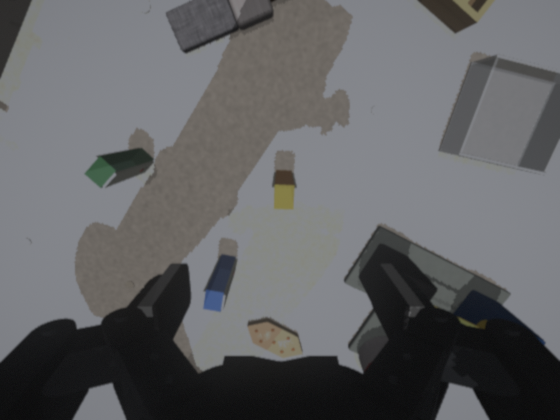

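The wrist view shows the amber top at (284,197), square to the tool. Its clear face points up in the image, so the frosted faces lie on the closing line. The green bar (100,172), blue bar (215,298) and tester all stay clear of the fingers.

Emit:
step_arm(moves=[0.2,0.3,2,0,0.3,2,8,0,0,3,0,0,0,7,0,0,3,0,0,0,6,0,0,3,0,0,0,6,0,0,3,0,0,0,6,0,0,2.5,0,0,0,6,0,0,1.5,0,0,0,6,0,0,0.4,0,0,0,6,0,0,0,0,0,0,6])

```text
time: 13.1
tool_pos: [0.5921, 0.1914, 0.0511]
eef_rot: [-3.011, -0.89, 0.002]
force: [-0.7, -0.1, -0.4]
grip_width: 0.0599
gripper_force: 0.0
```

```bash
python3 - <<'E'
from h import *
from rig import robot
o=robot.observe();print(o["tool_pos"].round(4),o["force"].round(1));plan(o,[.5917,.1908,.05],-57.,False)
E
```

```text
[0.5921 0.1914 0.0511] [-0.7 -0.1 -0.4]
yaw_y now -57.1 to -57.0 turn [-0.1  0.  -0.1] shift(before turn) [-0.07  0.03  0.11] shift(after turn) [-0.07  0.03  0.11]
```

Emit:
step_arm(moves=[-0.1,0,0,0,0,0,4.5,0,0,0,0,0,0,3.2,0,0,0,0,0,0,2.6,0,0,0,0,0,0,2,0,0,0,0,0,0,1.5,0,0,0,0,0,0,1.5,0,0,0,0,0,0,1.5,0,0,0,0,0,0,1.5], squeeze=30)

```text
time: 13.9
tool_pos: [0.5916, 0.1917, 0.0514]
eef_rot: [-3.01, -0.891, 0.0]
force: [-1.2, -0.1, 5.8]
grip_width: 0.0237
gripper_force: 32.8
```

Emit:
step_arm(moves=[0,0,-0.5,0,0,0,1.5,0,0,-1.5,0,0,0,1.5,0,0,-2.5,0,0,0,1.5,0,0,-3,0,0,0,1.5,0,0,-2.5,0,0,0,1.5,0,0,-1.5,0,0,0,1.5,0,0,-0.5,0,0,0,1.5,0,0,0,0,0,0,1.5,0,0,0,0,0,0,1.5])

```text
time: 14.8
tool_pos: [0.5907, 0.1913, 0.1696]
eef_rot: [-3.01, -0.892, 0.005]
force: [-0.4, -0.5, -1.4]
grip_width: 0.0237
gripper_force: 31.9
```

```bash
python3 - <<'E'
from h import *
from rig import robot
o=robot.observe();print({k:np.round(o[k],3) for k in("tool_pos","grip_width","force","gripper_force","joint_positions")})
s=robot.snapshot("side");np.savez("side1.npz",**s);P=cloud(s);i=s["img"];d=s["depth"]>0
p=o["tool_pos"];h=np.hypot(P[...,0]-p[0],P[...,1]-p[1])
q=P[d&(h<.03)&(P[...,2]>.07)&(P[...,2]<p[2]-.01)];print("bar zmin",np.percentile(q[:,2],[0,2,5]).round(4),"mean",q.mean(0).round(4))
c=s["R"]@p+s["t"];u,v=(s["K"]@c/c[2])[:2].astype(int);print(u,v)
cv2.imwrite("pics/s1.png",cv2.resize(i[max(v-50,0):v+50,u-50:u+50],(500,500),interpolation=cv2.INTER_CUBIC))
plan(o,[.5832,-.0533,p[2]],7.7,False)
E
```

```text
{'tool_pos': array([0.591, 0.191, 0.17 ]), 'grip_width': np.float64(0.024), 'force': array([-0.377, -0.461, -1.356]), 'gripper_force': np.float64(31.937), 'joint_positions': array([-0.877,  0.563,  0.734,  1.698, -0.427,  1.05 , -0.997])}
bar zmin [0.1156 0.1196 0.1209] mean [0.5901 0.2003 0.1389]
290 254
yaw_y now -57.0 to 7.7 turn [ -0.2   0.  -64.7] shift(before turn) [-13.95  20.11  -0.03] shift(after turn) [-24.14  -4.02   0.  ]
```

View pics/s1.png

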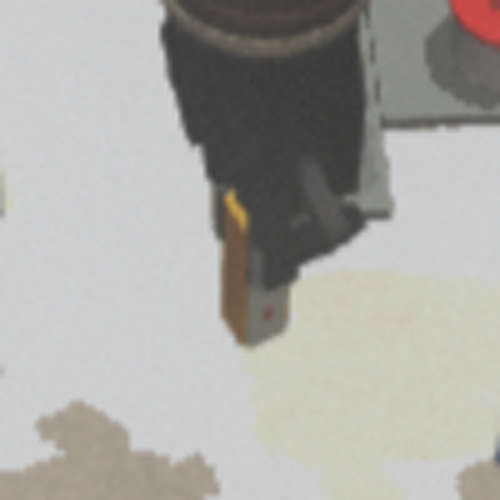

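The crop confirms the bar is held upright by its frosted faces: red dot at (268,313), foot at (247,343). Now I turn it square to the beam and carry it over the gap.

Emit:
step_arm(moves=[0,0,0,0,0,-4,1.5,0,0,0,0,0,-7,1.5,0,0,0,0,0,-8,1.5,0,0,0,0,0,-8,1.5,0,0,0,0,0,-8,1.5,0,0,0,0,0,-8,1.5,0,0,0,0,0,-8,1.5,0,0,0,0,0,-7,1.5,0,0,0,0,0,-4.7,1.5,0,0,0,0,0,-2,1.5,0,0,0,0,0,0,1.5,0,0,0,0,0,0,1.5])

```text
time: 16.05
tool_pos: [0.5912, 0.1912, 0.1702]
eef_rot: [-2.068, -2.361, 0.001]
force: [0.8, -0.3, -0.2]
grip_width: 0.0236
gripper_force: 31.9
```

Emit:
step_arm(moves=[-0.8,-0.1,0,0,0,0,1.5,-1.6,-0.3,0,0,0,0,1.5,-2.4,-0.4,0,0,0,0,1.5,-2.7,-0.4,0,0,0,0,1.5,-2.7,-0.5,0,0,0,0,1.5,-2.7,-0.5,0,0,0,0,1.5,-2.7,-0.5,0,0,0,0,1.5,-2.7,-0.4,0,0,0,0,1.5,-2.4,-0.4,0,0,0,0,1.5,-1.6,-0.3,0,0,0,0,1.5,-1.2,-0.2,0,0,0,0,1.5,-0.6,0,0,0,0,0,1.5,0,0,0,0,0,0,1.5,0,0,0,0,0,0,1.5])

```text
time: 17.45
tool_pos: [0.5841, -0.0518, 0.1702]
eef_rot: [-2.064, -2.364, -0.001]
force: [-0.4, 0.4, 0.4]
grip_width: 0.0238
gripper_force: 31.9
```

```bash
python3 - <<'E'
from h import *
from rig import robot
o,s,P=wrist(robot,"w5");d=s["depth"]>0
p=o["tool_pos"];print(p.round(4),o["grip_width"],o["joint_positions"].round(2))
t=P[d&(abs(P[...,2]-.092)<.003)&(P[...,0]>.53)]
for a in(t[t[:,1]<-.08],t[t[:,1]>-.02]): print("post",len(a),rect(a) if len(a)>3 else"")
k=P[d&(np.hypot(P[...,0]-p[0],P[...,1]-p[1])<.03)&(abs(P[...,2]-(p[2]+.039))<.006)];print("bar top",len(k),rect(k) if len(k)>5 else "",k.mean(0))
plan(o,[.5832,-.0533,.0989],7.7,False)
E
```

```text
[ 0.5841 -0.0518  0.1702] 0.023835034421550456 [-0.33  0.45  0.46  1.77 -0.24  0.97  0.37]
post 0 
post 5224 [574.   18.6  55.5  45.    7.7]
bar top 4820 [583.9 -51.2  58.1  27.7   7.1] [ 0.58416674 -0.04906025  0.20868086]
yaw_y now 7.8 to 7.7 turn [-0.1 -0.1  0.1] shift(before turn) [-0.16 -0.1   7.13] shift(after turn) [-0.14 -0.11  7.13]
```

View pics/w5.png

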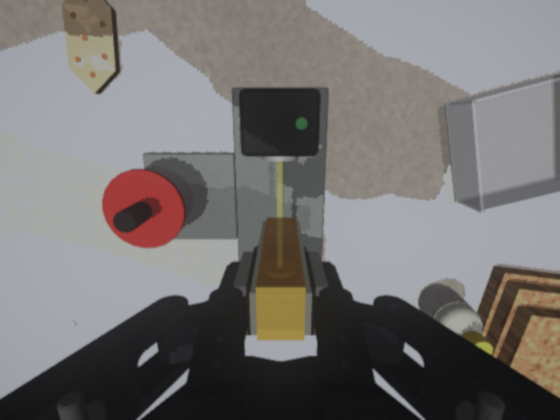

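The wrist view shows the bar with its top at (280,310), square to the beam and midway. The sensor is at (280,122) and the cap still on the well at (144,208). Lowering into the gap.

Emit:
step_arm(moves=[-0.1,-0.1,0.5,0,0,0,1.5,0,0,1,0,0,0,1.5,0,0,1.3,0,0,0,1.5,0,0,1.3,0,0,0,1.5,0,0,1.2,0,0,0,1.5,0,0,0.9,0,0,0,1.5,0,0,0.6,0,0,0,1.5,0,0,0.3,0,0,0,1.5,0,0,0,0,0,0,1.5,0,0,0,0,0,0,1.5,0,0,0,0,0,0,1.5])

```text
time: 18.6
tool_pos: [0.5834, -0.0539, 0.0998]
eef_rot: [-2.066, -2.364, -0.001]
force: [0.0, -0.2, -0.2]
grip_width: 0.0237
gripper_force: 31.9
```

```bash
python3 - <<'E'
from h import *
from rig import robot
o,s,P=wrist(robot,"w6");d=s["depth"]>0;p=o["tool_pos"]
i=s["img"].astype(int);am=d&(i[...,2]>i[...,0]+60)&(np.hypot(P[...,0]-p[0],P[...,1]-p[1])<.03)
k=P[am&(abs(P[...,2]-.1375)<.006)];print("top",len(k),k.mean(0).round(4),rect(k))
c=P[am&(P[...,2]<.13)&(P[...,2]>.055)];print("clear face",len(c),np.linalg.lstsq(np.c_[c[:,0],c[:,2],np.ones(len(c))],c[:,1],rcond=None)[0].round(3))
plan(o,[.5832,-.0533,.0989],7.7,False);print(p.round(4),o["force"].round(1),o["gripper_force"],abs(o["qvel"]).max())
s=robot.snapshot("side");c=s["R"]@p+s["t"];u,v=(s["K"]@c/c[2])[:2].astype(int)
cv2.imwrite("pics/s2.png",cv2.resize(s["img"][v-60:v+60,u-60:u+60],(600,600),interpolation=cv2.INTER_CUBIC))
E
```

```text
top 2573 [ 0.5836 -0.0535  0.1383] [583.6 -54.   19.1  24.8   7.5]
clear face 0 [0. 0. 0.]
yaw_y now 7.7 to 7.7 turn [-0.  -0.1 -0. ] shift(before turn) [ 0.07 -0.01  0.09] shift(after turn) [ 0.07 -0.01  0.09]
[ 0.5834 -0.0539  0.0998] [ 0.  -0.2 -0.2] 31.914221048355103 0.0015078293533604568
```

View pics/s2.png

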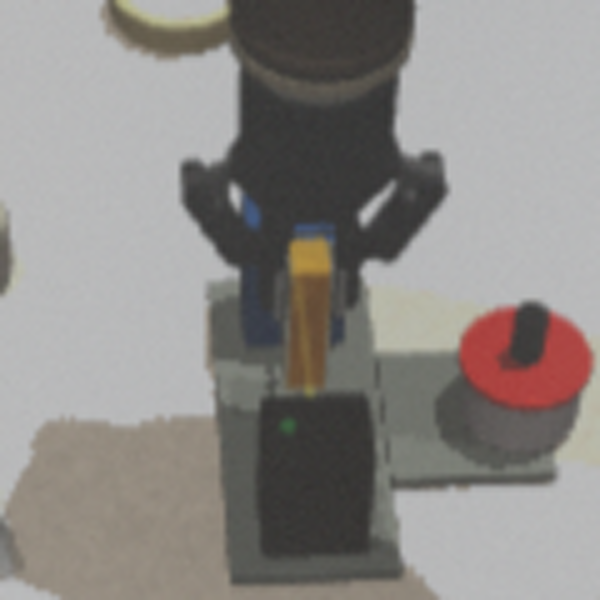

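The side crop shows the bar upright in the gap at (308,310), clear of both posts, with the cap level on the well at (525,355). The bar's top measures 138.3 mm against the 137.5 mm target, and it is centred within 1 mm. Handing in.

```bash
python3 -c "
from rig import robot
print(robot.sign_off())"
```

```text
the job is handed in; nothing more can be done
None
```

I've handed the job in, and the sign-off gave no verdict: at hand-in the red cap was let go and level on the well (about 2 mm off its axis), and the amber bar was held still by its frosted faces in mid-gap, square to the beam, about 1 mm from target.

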